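# Test and reset the bench stop button

### The job

Test the bench's stop button without gripping anything: with the fingertips press the three-lobed mushroom button fully in so that it latches, and take the fingers off it so that it is seen to stay down by itself. Then push one of its lobes round clockwise (seen from above) with a fingertip until the latch lets go, and leave the button standing fully up again. Do not press the flat start button on the smaller box, and do not disturb the measuring cylinders or the roll of tape.

Things in the scene. Friction and masses are not known exactly. Their poses are not given: they have to be found in the camera images.
- stop_box: Fixed bare-metal stop station, a box 130 (x) x 120 (y) x 70 mm high on the bench, with the black mushroom button on the middle of its top. Origin at the centre of its underside, z up; its place and yaw vary.
- stop_top (a point): Centre of the top of the mushroom cap, on the vertical axis of press and twist; 112.5 mm above the bench when the button is up, about 104 mm when latched. The round cap is 60 mm across and 20.5 mm high with a flattish top about 34 mm across. Its underside is 22 mm above the box's top when up and about 13 mm when latched; below it is a stem 26 mm thick in a collar 38 mm across and 7 mm high.
- lobe0 (a point): A point in lobe 0, one of three equal lobes 120 degrees apart that stand out level from the rim of the cap: 16 mm wide, 14 mm high, round-ended, reaching 52 mm from the axis. The point is 44 mm from the axis, half-way up the lobe, 29 mm above the box's top when the button is up; it goes down and turns with the button. With no twist it lies on the box's +x side.
- lobe1 (a point): A point in lobe 1, one of three equal lobes 120 degrees apart that stand out level from the rim of the cap: 16 mm wide, 14 mm high, round-ended, reaching 52 mm from the axis. The point is 44 mm from the axis, half-way up the lobe, 29 mm above the box's top when the button is up; it goes down and turns with the button. With no twist it lies 120 degrees anticlockwise of lobe 0, seen from above.
- lobe2 (a point): A point in lobe 2, one of three equal lobes 120 degrees apart that stand out level from the rim of the cap: 16 mm wide, 14 mm high, round-ended, reaching 52 mm from the axis. The point is 44 mm from the axis, half-way up the lobe, 29 mm above the box's top when the button is up; it goes down and turns with the button. With no twist it lies 240 degrees anticlockwise of lobe 0, seen from above.
- stop_press (a joint): Depth of the button in m: 0 fully up, 0.012 at its stop. A spring resists with about 7 N at the top and 14 N at the stop. Pressed deeper than about 0.0095 it latches and then rests by itself at about 0.009.
- stop_twist (a joint): Twist of the button in rad, positive clockwise seen from above: 0 at rest, stop at 1.0. A spring turns it back (about 0.04 N m at rest, 0.1 N m at 1.0; the latch adds up to 0.05 N m). While it is latched, a twist beyond about 0.5 frees the latch and the button springs up; let go, it turns back to 0. It does not turn anticlockwise from 0.
- start_box: Fixed smaller bare-metal box, 85 x 85 x 60 mm high, with a small flat round push button on top (28 mm across, its top 82 mm above the bench), to be left alone. Origin at the centre of its underside.
- start_button (a joint): Depth of the small flat start button in m: 0 up, 0.006 fully pressed. To be left alone.
- cylinder_tall_mid (a point): Half-way up the taller glass measuring cylinder, 200 mm high and 28 mm across with a hexagonal foot 72 mm across; loose, easily knocked over, to be left alone.
- cylinder_short_mid (a point): Half-way up the shorter glass measuring cylinder, 170 mm high and 24 mm across with a hexagonal foot 72 mm across; loose, easily knocked over, to be left alone.
- tape_mid (a point): Centre of a loose roll of tape lying flat, 96 mm across and 24 mm high; to be left alone.
Things that resemble listed ones, but are neither listed nor needed, are in the scene too. Leave any yellow look-alike of the stop_box alone.

How it is judged:
By the outcome, as a careful person would: the job done as asked, in the order asked, and still so for the second after the job is handed in, with the robot touching nothing.
It also fails if it takes over 54 s, if anything falls off the work surface, if the arm or the gripper's body presses on something with over 40 N, if the wrist force passes 120 N, or if a joint passes its speed limit or range.

### The arm

A 6-joint arm with a two-finger parallel gripper is mounted at the origin on the work surface. World frame = base frame: x ahead of the robot, y to its left, z up, the work surface at z = 0. Lengths are in m, angles in rad, forces in N, time in s.
With the tool pointing down it reaches from about 0.4 to 0.925 m from the base axis. Payload 12.5 kg.
Tool frame: the origin (TCP) lies midway between the tips of the shut fingers; the grasp point (between the pads) lies r.grasp_offset behind it (r.grasp_offset is the distance from the TCP to the grasp point, in m); z points along the fingers, y is the line along which they close (so a half turn about z gives the same grasp; the last joint's range is limited). The gripper opens to 95 mm and grips with 3 to 60 N. Pads are 20 mm wide; open, the fingers measure 119 mm over their backs; the gripper's body (75 mm by 180 mm) begins 59 mm behind the grasp point.
Start: joints at [1.142, 0.491, 1.559, -0, 1.092, -0.106], TCP at [0.198, 0.593, 0.215] pointing down, gripper open.
Joint ranges: [-3.1, 3.1], [-0.84, 2.19], [0.05, 2.79], [-1.13, 4.28], [0.06, 2.93], [-2.69, 2.69]. Speed limits (rad/s): [2.22, 2.22, 2.79, 3.14, 3.14, 3.14].

### API

Orientations are given as [roll, pitch, yaw] about the fixed x, y, z axes, in that order (R = Rz(yaw) Ry(pitch) Rx(roll)).
In Python, from station import r gives the robot as it stands. The module is installed in compiled form; this text tells all that it offers.
- The arm moves only by the tool send_rows, never from a script. Its argument "motion" is a list of rows, each a list of 5 numbers: the shift along the world's x, y, z in m, then the turn about the world's z in rad, then the gripper's target within -1 to 1 (fully open at 1, half-way at 0, shut at -1). In form: [[x, y, z, yaw, jaw], ...]. A call has 1 to 5 rows; each row shifts and turns the commanded pose from where the row before left it; what a row does not reach is not made up. A row lasts 1/10 s, in which the tool goes at most 50 mm and 8.59 degrees, less where a joint would pass 70% of its speed; a pose out of reach is approached as far as the arm can. A call with a gripper value outside its range is refused whole. The fingers move at their own pace and stop on an object; "force" is the grip in N (left out, the last holds). Time passes only in rows, so rows that do not move let the fingers close. It gives the time, the measured TCP pose, the force, the opening and the grip force at its end, in the units of the state.
- r.get_state(): the state, without advancing time (a new reading comes with each control period).
- r.capture(name): name is "scene" or "side" or "wrist"; returns a dict with "img" (480x640x3 uint8, red, green, blue), "z_map" (480x640 float32, m along the optical axis (not along the pixel's ray), 0 where there is no reading), "camera_matrix" (3x3 intrinsics, pixels), "origin" and "rotation" of the camera in the world; the wrist camera has in their place "hand_eye" (4x4, takes a point from camera to tool coordinates, whose origin is the TCP and whose axes are the flange's). Camera axes: x right, y down, z forward; pixel columns grow to the right and rows downward; lengths in m; the calibration is good to about 2 mm. A picture is of the moment at which its call begins: read the wrist's pose just before it.
- r.job_done(): hands the job in; it is judged then, once.
The state is a dict: "clock": time; "qpos": joint angles; "qvel": joint speeds; "effort": joint torques, N m; "tcp_pos": TCP position; "tcp_rot": TCP orientation; "wrist_force": force on the tool from outside, world axes, zero at the start; "moment": the same for the moment, N m; "gripper_width": finger opening in m; "grip_force": force on a finger pad.
Only numpy, scipy, OpenCV 4.12 (cv2) and the standard library are available. Lean on these libraries where they do the work, as an engineer would, in place of code of your own. Each camera call takes 0.05 s, during which the arm holds its last target. There are 200 camera calls.

## Working session

There is one attempt and no reset: what is moved stays moved. The work goes in short steps, Python scripts to look and compute and a tool call to move; the robot and the scene stay as the last step left them, time stands still between calls to the robot, and variables do not carry over. Pictures are saved under pics/ and viewed, at most 10 in all, crops included, and the job is handed in when it is done.

Besides the shell and the picture viewer there is one more tool, called after "Request:" by a JSON object that holds its "name" and its "arguments". send_rows: Moves the arm, as the interface text tells. Its arguments: {"type":"object","properties":{"motion":{"type":"array","items":{"type":"array","items":{"type":"number"}}},"force":{"type":"number"}},"required":["motion"]}

```bash
mkdir -p pics; cat > h.py <<'E'
from station import r
import numpy as np, cv2
def snap(n,f):
    c=r.capture(n); cv2.imwrite('pics/'+f,c['img'][:,:,::-1]); return c
def pts(c):
    z=c['z_map']; K=np.array(c['camera_matrix']); v,u=np.mgrid[0:480,0:640]
    p=np.stack([(u-K[0,2])/K[0,0]*z,(v-K[1,2])/K[1,1]*z,z],-1)
    return p@np.array(c['rotation']).T+np.array(c['origin'])
E
python3 - <<'E'
from h import *
c=snap('scene','a.png'); d=snap('side','b.png')
np.savez('a.npz',**c); np.savez('b.npz',**d)
s=r.get_state(); print(s, r.grasp_offset, c['origin'],d['origin'])
E
```

```text
{'clock': 0.1, 'qpos': array([ 1.14243878e+00,  4.91504426e-01,  1.55937685e+00, -1.33424223e-05,
        1.09172190e+00, -1.05585365e-01]), 'qvel': array([-0.00186654, -0.00269406, -0.00229174, -0.00018157,  0.00172689,
        0.00117506]), 'effort': array([ 3.53855663e-03, -6.13618898e+01, -2.58608633e+01,  6.93782838e-02,
        4.70342883e-02, -6.03533181e-05]), 'tcp_pos': array([0.19813097, 0.59253709, 0.21412101]), 'tcp_rot': array([-3.14058651e+00, -9.47301959e-05,  2.81882658e+00]), 'wrist_force': array([ 0.08485722, -0.50173848, -0.65511088]), 'moment': array([-0.05287789,  0.02270439,  0.03088837]), 'grip_force': 0.0, 'gripper_width': 0.09487202397527003} 0.0188 [1.30962523 0.37452382 1.32300961] [ 0.39670482 -0.70166024  0.7437229 ]
```

View pics/a.png

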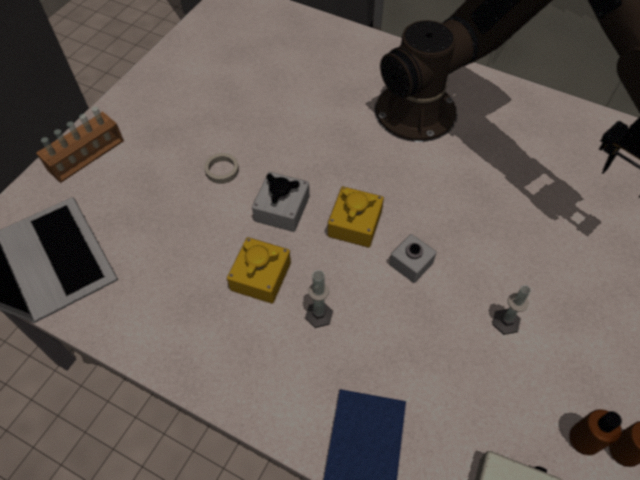

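View pics/b.png

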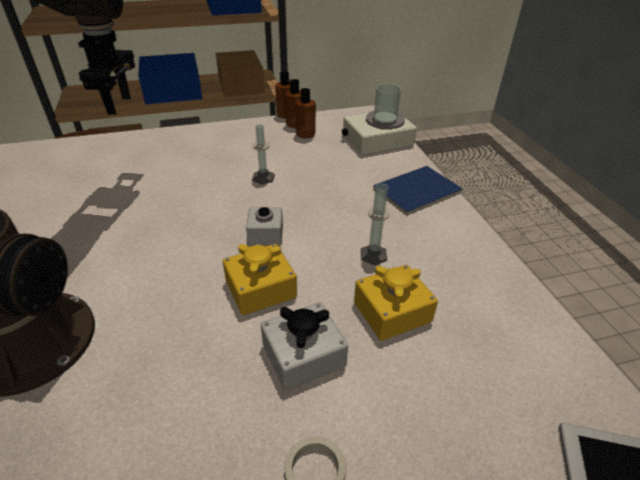

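The scene picture shows the black button at about (283,188), on the bare-metal box beside two yellow look-alikes. In the side picture it is at about (304,323), with the tape at (316,465) and the start box at (264,225). Next I'll get coordinates.

```bash
python3 - <<'E'
from h import *
for f,(u0,u1,v0,v1) in (('a',(245,315,165,232)),('b',(255,355,295,395))):
    c=dict(np.load(f+'.npz')); p=pts(c)[v0:v1,u0:u1]; im=c['img'][v0:v1,u0:u1].max(-1)
    m=(im<70)&(p[...,2]>.085)&(p[...,2]<.13); q=p[m]
    t=q[q[:,2]>.106]; print(f,m.sum(),q[:,2].max(),'cap top',t.mean(0),np.median(t,0),len(t))
    ctr=t.mean(0)[:2] if len(t) else q.mean(0)[:2]
    # cap circle by top; lobes: angle histogram for radius>36mm
    d=q[:,:2]-ctr; R=np.hypot(*d.T); a=np.degrees(np.arctan2(d[:,1],d[:,0]))
    k=(R>.037)&(R<.06)
    print('lobe angles',np.histogram(a[k],36,(-180,180))[0], 'phase', np.degrees(np.angle(np.exp(3j*np.radians(a[k])).mean()))/3)
    bt=p[(im>90)&(abs(p[...,2]-.07)<.004)][:,:2].astype(np.float32)
    print('boxtop',cv2.minAreaRect(bt))
for f,pp in (('a',{'tape':(221,157),'start':(414,251),'cyl1':(318,280),'cyl2':(520,297),'y1':(357,205),'y2':(258,258)}),):
    P=pts(dict(np.load(f+'.npz')))
    for k,(u,v) in pp.items(): print(k,P[v,u].round(3))
E
```

```text
Traceback (most recent call last):
  File "h.py", line 8, in pts
    return p@np.array(c['rotation']).T+np.array(c['origin'])
           ~~~~~~~~~~~~~~~~~~~~~~~~~~~^~~~~~~~~~~~~~~~~~~~~~
ValueError: operands could not be broadcast together with shapes (480,640) (3,)
```

```bash
sed -i "s/np.array(c\['rotation'\]).T/Rot.from_euler('xyz',c['rotation']).as_matrix().T/; 1a from scipy.spatial.transform import Rotation as Rot" h.py; python3 - <<'E'
from h import *
for f,(u0,u1,v0,v1) in (('a',(245,315,165,232)),('b',(255,355,295,395))):
    c=dict(np.load(f+'.npz')); p=pts(c)[v0:v1,u0:u1]; im=c['img'][v0:v1,u0:u1].max(-1)
    m=(im<70)&(p[...,2]>.085)&(p[...,2]<.13); q=p[m]
    t=q[q[:,2]>.106]; print(f,m.sum(),q[:,2].max(),'cap top',t.mean(0),np.median(t,0),len(t))
    ctr=t.mean(0)[:2] if len(t) else q.mean(0)[:2]
    d=q[:,:2]-ctr; R=np.hypot(*d.T); a=np.degrees(np.arctan2(d[:,1],d[:,0]))
    k=(R>.037)&(R<.06)
    print('lobe angles',np.histogram(a[k],36,(-180,180))[0], 'phase', np.degrees(np.angle(np.exp(3j*np.radians(a[k])).mean()))/3)
    bt=p[(im>90)&(abs(p[...,2]-.07)<.004)][:,:2].astype(np.float32)
    print('boxtop',cv2.minAreaRect(bt))
P=pts(dict(np.load('a.npz')))
for k,(u,v) in {'tape':(221,157),'start':(414,251),'cyl1':(318,280),'cyl2':(520,297),'y1':(357,205),'y2':(258,258)}.items(): print(k,P[v,u].round(3))
E
```

```text
a 518 0.11781021585679263 cap top [ 0.52241937 -0.1739463   0.11034216] [ 0.52211047 -0.17180756  0.11019475] 297
lobe angles [ 0  0  0  0  0  5 17 14  2  0  0  0  0  0  0  0  0  3 13 21  1  0  0  0
  0  0  0  0  0  1 18 13  8  0  0  0] phase 10.255784674634144
boxtop ((0.5209746956825256, -0.17569133639335632), (0.13012570142745972, 0.11915376037359238), 10.079751968383789)
b 1048 0.11501162053135128 cap top [ 0.52030528 -0.18081637  0.11006001] [ 0.51867217 -0.18048454  0.11051745] 683
lobe angles [ 0  0  0  0  0  2 36 39  0  0  0  0  0  0  0  0  0  0 38 27 11  0  0  0
  0  0  0  0  0 11 30 30  1  0  0  0] phase 9.750158067148346
boxtop ((0.5207329392433167, -0.1772845983505249), (0.1275588423013687, 0.11975318193435669), 10.286478996276855)
tape [ 0.452 -0.416  0.017]
start [0.524 0.21  0.079]
cyl1 [0.765 0.071 0.198]
cyl2 [0.568 0.476 0.148]
y1 [0.483 0.031 0.106]
y2 [ 0.739 -0.106  0.115]
```

Button axis is at about (0.521, -0.177), yaw about 10°, with lobes at 10°, 130° and -110°. I'm moving over it with the fingers shut.

Request:
{"name": "send_rows", "arguments": {"motion": [[0.025,-0.039,0.01,0,-1],[0.025,-0.039,0.01,0,-1],[0.025,-0.039,0.01,0,-1],[0.025,-0.039,0.01,0,-1],[0.025,-0.039,0,0,-1]], "force": 20}}

```text
clock: 0.6
tcp_pos: [0.3241, 0.3964, 0.2557]
tcp_rot: [3.14, 0.001, 2.819]
wrist_force: [0.9, 0.2, -0.5]
gripper_width: 0.0606
grip_force: 0.0
```

Request:
{"name": "send_rows", "arguments": {"motion": [[0.025,-0.039,0,0,-1],[0.025,-0.039,0,0,-1],[0.025,-0.039,0,0,-1],[0.025,-0.039,0,0,-1],[0.025,-0.039,0,0,-1]]}}

```text
clock: 1.1
tcp_pos: [0.4489, 0.201, 0.2546]
tcp_rot: [3.142, -0.0, 2.819]
wrist_force: [1.2, 0.2, -0.3]
gripper_width: 0.0204
grip_force: 0.0
```

Request:
{"name": "send_rows", "arguments": {"motion": [[0.009,-0.047,0,0,-1],[0.009,-0.047,0,0,-1],[0.009,-0.047,0,0,-1],[0.009,-0.047,0,0,-1],[0.009,-0.047,0,0,-1]]}}

```text
clock: 1.6
tcp_pos: [0.4931, -0.0342, 0.2546]
tcp_rot: [3.141, -0.0, 2.819]
wrist_force: [2.0, 0.2, 0.9]
gripper_width: 0.0003
grip_force: 0.0
```

Request:
{"name": "send_rows", "arguments": {"motion": [[0.009,-0.048,0,0,-1],[0.009,-0.048,0,0,-1],[0.01,-0.047,0,0,-1],[0,0,-0.04,0,-1],[0,0,-0.04,0,-1]]}}

```text
clock: 2.1
tcp_pos: [0.5213, -0.1769, 0.1738]
tcp_rot: [-3.141, 0.002, 2.816]
wrist_force: [1.8, 0.3, -0.5]
gripper_width: 0.0003
grip_force: 0.0
```

Request:
{"name": "send_rows", "arguments": {"motion": [[0,0,-0.03,0,-1],[0,0,-0.01,0,-1],[0,0,-0.008,0,-1],[0,0,-0.004,0,-1],[0,0,0,0,-1]]}}

```text
clock: 2.6
tcp_pos: [0.5216, -0.1753, 0.1233]
tcp_rot: [-3.142, 0.001, 2.819]
wrist_force: [0.3, -0.0, 0.3]
gripper_width: 0.0007
grip_force: 0.0
```

Request:
{"name": "send_rows", "arguments": {"motion": [[0,0,-0.006,0,-1],[0,0,-0.005,0,-1],[0,0,-0.005,0,-1],[0,0,-0.003,0,-1],[0,0,0,0,-1]]}}

```text
clock: 3.1
tcp_pos: [0.5216, -0.1754, 0.104]
tcp_rot: [3.142, 0.001, 2.819]
wrist_force: [0.5, -0.0, 0.8]
gripper_width: 0.0007
grip_force: 0.3
```

Request:
{"name": "send_rows", "arguments": {"motion": [[0,0,-0.001,0,-1],[0,0,-0.001,0,-1],[0,0,0,0,-1]]}}

```text
clock: 3.4
tcp_pos: [0.5217, -0.1755, 0.1026]
tcp_rot: [-3.141, 0.002, 2.819]
wrist_force: [-3.1, 1.6, 13.1]
gripper_width: 0.0004
grip_force: 6.3
```

Request:
{"name": "send_rows", "arguments": {"motion": [[0,0,-0.001,0,-1],[0,0,-0.001,0,-1],[0,0,0,0,-1]]}}

```text
clock: 3.7
tcp_pos: [0.5218, -0.1755, 0.1007]
tcp_rot: [-3.141, 0.002, 2.819]
wrist_force: [-1.2, 0.5, 13.1]
gripper_width: 0.0005
grip_force: 6.8
```

Request:
{"name": "send_rows", "arguments": {"motion": [[0,0,-0.001,0,-1],[0,0,0,0,-1]]}}

```text
clock: 3.9
tcp_pos: [0.522, -0.1756, 0.1005]
tcp_rot: [-3.141, 0.003, 2.819]
wrist_force: [-3.3, 1.6, 22.0]
gripper_width: 0.0005
grip_force: 10.7
```

Request:
{"name": "send_rows", "arguments": {"motion": [[0,0,0.005,0,-1],[0,0,0.015,0,-1],[0,0,0.03,0,-1],[0,0,0,0,-1]]}}

```text
clock: 4.3
tcp_pos: [0.5225, -0.1758, 0.1515]
tcp_rot: [-3.141, 0.005, 2.819]
wrist_force: [0.4, 0.0, -0.1]
gripper_width: -0.0001
grip_force: 0.0
```

```bash
cat > m.py <<'E'
from h import *
import sys
c=snap('side',sys.argv[1]); u0,u1,v0,v1=255,355,295,395
p=pts(c)[v0:v1,u0:u1]; im=c['img'][v0:v1,u0:u1].max(-1)
for Rm in (.012,.052):
    d=p[...,:2]-[.521,-.177]; R=np.hypot(d[...,0],d[...,1]); m=(im<70)&(p[...,2]>.075)&(p[...,2]<.12)&(R<Rm)
    print(m.sum(),np.percentile(p[m][:,2],[10,50,90]).round(4))
d0=pts(dict(np.load('b.npz')))[v0:v1,u0:u1]; d=d0[...,:2]-[.521,-.177]; m=np.hypot(d[...,0],d[...,1])<.012
print('before',np.percentile(d0[m][:,2],[10,50,90]))
cv2.imwrite('pics/c_'+sys.argv[1],cv2.resize(c['img'][220:420,180:430,::-1],(750,600)))
E
python3 m.py l.png
```

```text
109 [0.1019 0.1032 0.1046]
1015 [0.0919 0.0993 0.1036]
before [0.11073448 0.11211265 0.11346956]
```

View pics/c_l.png

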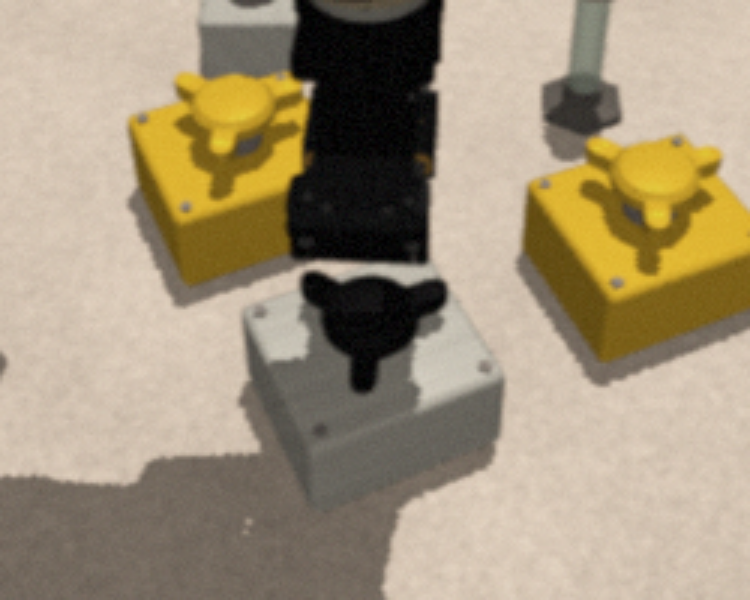

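The picture shows the cap latched at about (370,315) in the crop. Its top is at 0.103 m, against 0.112 before, and no finger is touching it. Now I'll go down beside lobe 0 on its anticlockwise side.

Request:
{"name": "send_rows", "arguments": {"motion": [[0.03,0.035,0,0,-1],[0,0,-0.02,0,-1],[0,0,-0.02,0,-1],[0,0,-0.015,0,-1],[0,0,-0.009,0,-1]]}}

```text
clock: 4.85
tcp_pos: [0.5505, -0.1399, 0.0826]
tcp_rot: [3.141, -0.003, 2.819]
wrist_force: [1.5, -0.5, 0.4]
gripper_width: 0.0005
grip_force: 0.0
```

Request:
{"name": "send_rows", "arguments": {"motion": [[0,0,0,0,-1]]}}

```text
clock: 4.95
tcp_pos: [0.5505, -0.14, 0.0831]
tcp_rot: [3.141, -0.003, 2.819]
wrist_force: [-0.5, 0.3, -0.5]
gripper_width: 0.0003
grip_force: 0.0
```

Request:
{"name": "send_rows", "arguments": {"motion": [[0.006,-0.006,0.003,0,-1],[0.005,-0.007,0,0,-1],[0.0035,-0.0075,0,0,-1],[0,0,0,0,-1]]}}

```text
clock: 5.35
tcp_pos: [0.5666, -0.1619, 0.0882]
tcp_rot: [3.141, 0.002, 2.818]
wrist_force: [2.9, 2.1, 3.6]
gripper_width: 0.0004
grip_force: 2.0
```

Request:
{"name": "send_rows", "arguments": {"motion": [[0.001,-0.004,0,0,-1],[0.001,-0.004,0,0,-1],[0.0005,-0.004,0,0,-1],[0.0005,-0.004,0,0,-1],[0,0,0,0,-1]]}}

```text
clock: 5.85
tcp_pos: [0.5686, -0.1774, 0.0877]
tcp_rot: [-3.141, -0.0, 2.819]
wrist_force: [-0.5, 3.0, 6.1]
gripper_width: 0.0004
grip_force: 2.8
```

Request:
{"name": "send_rows", "arguments": {"motion": [[0,-0.003,0,0,-1],[0,-0.003,0,0,-1],[0,0,0,0,-1]]}}

```text
clock: 6.15
tcp_pos: [0.5686, -0.1832, 0.0874]
tcp_rot: [-3.142, -0.0, 2.818]
wrist_force: [1.0, 2.1, 1.2]
gripper_width: 0.0004
grip_force: 1.0
```

```bash
python3 m.py t.png
```

```text
105 [0.1107 0.1119 0.1134]
697 [0.0999 0.1087 0.1126]
before [0.11073448 0.11211265 0.11346956]
```

View pics/c_t.png

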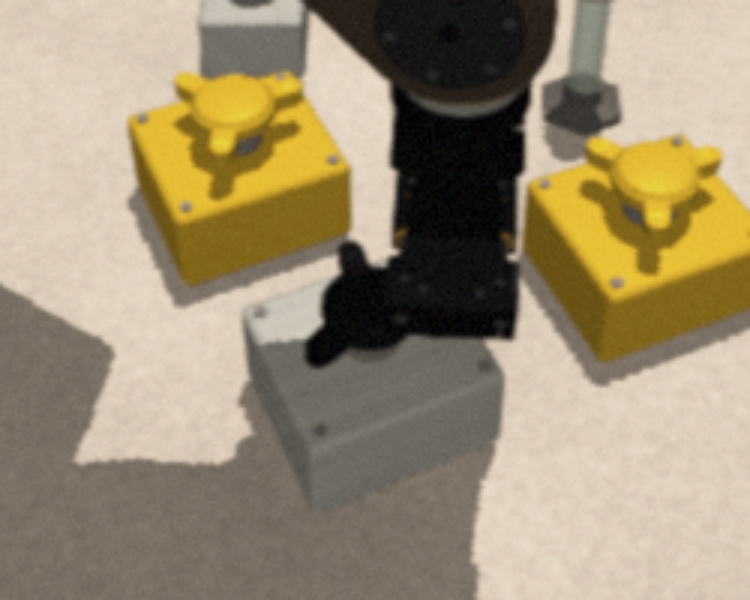

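The button is twisted clockwise (lobes at (350,258) and (325,350) in the crop) and has sprung up, with its top at 0.112 m. I'll back off along the arc and lift.

Request:
{"name": "send_rows", "arguments": {"motion": [[0,0.006,0,0,-1],[-0.001,0.008,0,0,-1],[-0.003,0.008,0,0,-1],[-0.005,0.008,0,0,-1],[-0.006,0.008,0,0,-1]]}}

```text
clock: 6.7
tcp_pos: [0.5531, -0.1438, 0.0876]
tcp_rot: [-3.142, -0.0, 2.819]
wrist_force: [0.1, 0.6, 1.0]
gripper_width: 0.0001
grip_force: 0.0
```

Request:
{"name": "send_rows", "arguments": {"motion": [[-0.002,0.006,0,0,-1],[0,0,0.03,0,-1],[0,0,0.05,0,-1],[0,0,0.05,0,-1],[0,0.04,0,0,-1]]}}

```text
clock: 7.2
tcp_pos: [0.5539, -0.1014, 0.2237]
tcp_rot: [-3.141, 0.01, 2.815]
wrist_force: [0.9, -0.0, -0.1]
gripper_width: 0.0009
grip_force: 0.0
```

Request:
{"name": "send_rows", "arguments": {"motion": [[-0.01,0.04,0,0,-1],[-0.01,0.04,0,0,-1],[-0.01,0.04,0,0,-1],[0,0,0,0,-1],[0,0,0,0,-1]]}}

```text
clock: 7.7
tcp_pos: [0.5215, 0.0219, 0.2178]
tcp_rot: [-3.142, 0.0, 2.821]
wrist_force: [-0.1, 0.2, -0.4]
gripper_width: 0.0001
grip_force: 0.0
```

```bash
python3 m.py e.png
```

```text
113 [0.1109 0.1121 0.1133]
1068 [0.1001 0.1075 0.1124]
before [0.11073448 0.11211265 0.11346956]
```

View pics/e.png

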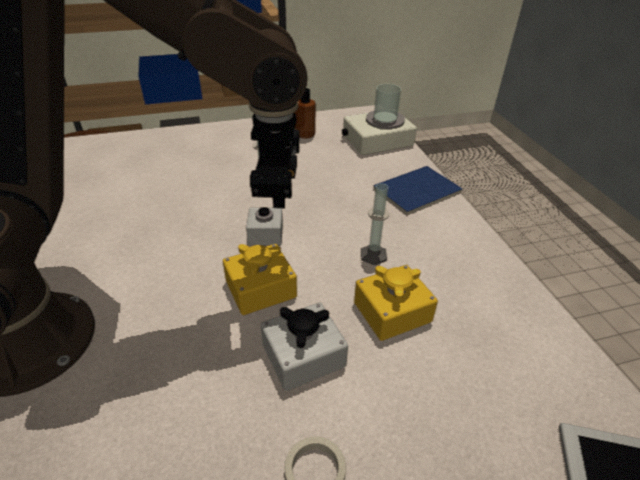

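The picture shows the black button at (304,323) fully up and turned back to zero. The arm is clear of everything, and the tape (316,465) and the cylinder (378,225) are where they were.

```bash
python3 -c "
from station import r
print(r.job_done())"
```

```text
the job is handed in; nothing more can be done
None
```

The job is handed in: the stop button was pressed until it latched and seen to stay down by itself, then freed by pushing a lobe clockwise, and it is standing fully up again with nothing else touched.

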